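# Set the shorter telescoping leg one hole longer

### The job

The two telescoping stand legs lying in the cradles should be the same length, but one is set a hole shorter. On the shorter leg, squeeze its two spring snap buttons flush, pull the outer tube out towards its rubber foot, and let go with both buttons snapped out in the next pair of slots. Leave the longer leg as it is set.

Things in the scene. Friction and masses are not known exactly. Their poses are not given: they have to be found in the camera images.
- short_buttons (a point): the leg drawn out less: about 57 mm of bare inner tube between its black sleeve and the rear lugs (107 on the other). Point on the tube axis midway between its two buttons, 60 mm above the bench; x along the tube to the rubber foot, y left, z up. Inner tube: 25 mm square steel, held lengthwise in a fixed cradle, gives 13 mm sideways, so it centres itself between closing fingers
- short_tube (a joint): slide of its outer tube towards the foot, m: about 0 now, 0.050 in the next slots (5 mm play each way; a longer pull just meets the slot ends). Grey, 30 mm square, from 85 mm behind the point to 120 mm ahead, then a 36 mm rubber foot to 143 mm. 32 x 13 mm slots in both flanks, 50 mm apart: at the buttons, 50 mm behind, 50 mm ahead. Friction 2 N, 5 to 10 N at first
- short_left (a joint): left (+y) button, on the inner tube: brass stud, 22 mm long, 12 high, 6 mm proud of the outer tube through its slot (42 mm over both). Value in m: 0 out, 0.006 flush, 0.0065 hidden under the tube wall. 1.5 N to start, 2.8 N flush. The tube is free once both are in by over 4 mm; fingers that squeeze both flush bear on the tube's flanks too and so carry it along
- short_right (a joint): right (-y) button, same values. Once the tube moves, the buttons stay behind at the point and ride under its wall until the next slots come, then spring out by themselves and lock. Cradle: 74 mm wide, 8 mm thick plate; rear lugs 178 to 142 mm behind the point, 79 mm high; front rest 85 to 105 mm ahead, 49 mm high
- long_tube (a joint): outer tube of the other, longer leg, alike in all sizes and already set right: about 0.050 m, to be left so

How it is judged:
By the outcome, as a careful person would: the job done as asked, in the order asked, and still so for the second after the job is handed in, with the robot touching nothing.
It also fails if it takes over 32 s, if anything falls off the work surface, if the arm or the gripper's body presses on something with over 40 N, if the wrist force passes 120 N, or if a joint passes its speed limit or range.

### The arm

A 6-joint arm with a two-finger parallel gripper is mounted at the origin on a cart in front of the work surface, level with it; the furniture and walls round the work are solid. World frame = base frame: x ahead of the robot, y to its left, z up, the work surface at z = 0. Lengths are in m, angles in rad, forces in N, time in s.
With the tool pointing down it reaches from about 0.35 to 0.975 m from the base axis. Payload 4.9 kg.
Tool frame: the origin (TCP) lies midway between the tips of the shut fingers; the grasp point (between the pads) lies 19 mm behind it; z points along the fingers, y is the direction in which the jaws open and shut (so a half turn about z gives the same grasp; the last joint's range is limited). The gripper opens to 85 mm and grips with 20 to 120 N. Pads are 22 mm wide; open, the fingers measure 114 mm over their backs; the gripper's body (76 mm by 85 mm) begins 54 mm behind the grasp point. The pads swing forward as they close: fully open they stand 13 mm farther back than shut.
Start: joints at [-1.465, 0.053, 1.613, -0, 1.476, -0.119], TCP at [0.139, -0.609, 0.231] pointing down, gripper open.
Joint ranges: [-3.01, 3.01], [-1.01, 2.22], [0.06, 2.58], [-1.02, 4.17], [0.09, 2.62], [-3.14, 3.14]. Speed limits (rad/s): [2.57, 2.57, 3.14, 3.14, 3.14, 3.14].

### API

Orientations are given as a rotation vector (axis times angle).
In Python, from station import ctrl gives the robot as it stands.
- The arm moves only by the tool play_rows, never from a script. Its argument "motion" is a list that holds one entry, the list of rows, each a list of 7 numbers: the closure, from -1 (fully open) to 1 (shut), then the shift along the tool's x, y, z in cm, then the turn, a rotation vector about the tool's x, y, z in degrees. A call has 1 to 20 rows; each row is the pose to reach, as a shift and turn from the pose measured when the call began, along the tool's axes at that moment; what a row does not reach only later rows make up. A row lasts 1/8 s, in which the tool goes at most 62.5 mm and 10.7 degrees, less where a joint would pass 70% of its speed; a pose out of reach is approached as far as the arm can. A call with a gripper value outside its range is refused whole. The fingers move at their own pace and stop on an object; "newtons" is the grip in N (left out, the last holds). Time passes only in rows, so rows that repeat a pose let the fingers close. It gives the time, the measured TCP pose, the force and the opening at its end, in the units of the state.
- ctrl.get_obs(): the state, without advancing time (a new reading comes with each control period).
- ctrl.get_image(name): name is "scene" or "top" or "wrist"; returns a dict with "color" (400x640x3 uint8, red, green, blue), "mtx" (3x3 intrinsics, pixels), "T" (4x4, takes a point from camera to world coordinates). Camera axes: x right, y up, looking along -z (the intrinsics and any distortion apply to the point x, -y, -z); pixel columns grow to the right and rows downward; lengths in m; the calibration is good to about 2 mm. A picture is of the moment at which its call begins. There is no depth.
- ctrl.finish_job(): hands the job in, once; it reports no verdict.
The state is a dict: "t": time; "q": joint angles; "dq": joint speeds; "effort": joint torques, N m; "tool_pos": TCP position; "tool_rot": TCP orientation; "contact_force": force on the tool from outside, world axes, zero at the start; "wrist_torque": the same for the moment, N m; "opening": finger opening in m.
Only numpy, scipy, OpenCV 4.12 (cv2) and the standard library are available. Lean on these libraries where they do the work, as an engineer would, in place of code of your own. Each camera call takes 0.05 s, during which the arm holds its last target.

## Working session

There is one attempt and no reset: what is moved stays moved. The work goes in short steps, Python scripts to look and compute and a tool call to move; the robot and the scene stay as the last step left them, time stands still between calls to the robot, and variables do not carry over. Pictures are saved under pics/ and viewed, and the job is handed in when it is done.

Besides the shell and the picture viewer there is one more tool, called as name([rows], argument=value, ...), one row to a line, values as JSON. play_rows: Moves the arm, as the interface text tells. Its arguments: {"type":"object","properties":{"motion":{"type":"array"},"newtons":{"type":"number"}},"required":["motion"]}

```bash
mkdir -p pics; cat > h.py <<'E'
import numpy as np, cv2
from station import ctrl
def snap(n,f):
    d=ctrl.get_image(n); cv2.imwrite('pics/'+f+'.png',d['color'][:,:,::-1]); np.savez('pics/'+f+'.npz',m=d['mtx'],T=d['T'],c=d['color']); return d
def pix(f,u,v,z):
    d=np.load('pics/'+f+'.npz'); r=np.linalg.inv(d['m'])@[u,v,1]; r=d['T'][:3,:3]@(r*[1,-1,-1]); o=d['T'][:3,3]; return o+r*(z-o[2])/r[2]
def proj(f,p):
    d=np.load('pics/'+f+'.npz'); c=np.linalg.inv(d['T'])@np.r_[p,1]; k=d['m']@(c[:3]*[1,-1,-1]); return k[:2]/k[2]
E
python3 - <<'E'
from h import *
for n in('scene','top','wrist'): d=snap(n,n+'0'); print(n,d['T'][:3].round(3).tolist(),d['mtx'].round(1).tolist(),[k for k in d])
print(ctrl.get_obs())
E
```

```text
scene [[0.611, 0.331, -0.719, -0.101], [-0.792, 0.247, -0.559, -0.501], [-0.008, 0.911, 0.413, 0.464]] [[456.6, 0.0, 317.2], [0.0, 456.6, 203.0], [0.0, 0.0, 1.0]] ['color', 'mtx', 'T']
top [[-0.016, 0.992, -0.128, 0.399], [-1.0, -0.016, 0.0, -0.017], [-0.002, 0.128, 0.992, 1.002]] [[421.9, 0.0, 320.1], [0.0, 421.9, 201.4], [0.0, 0.0, 1.0]] ['color', 'mtx', 'T']
wrist [[0.223, 0.94, 0.256, 0.204], [-0.975, 0.216, 0.057, -0.596], [-0.002, -0.262, 0.965, 0.372]] [[279.1, 0.0, 320.1], [0.0, 279.1, 197.8], [0.0, 0.0, 1.0]] ['color', 'mtx', 'T']
{'t': 0.15, 'q': array([-1.46499004e+00,  5.32395614e-02,  1.61398888e+00, -2.84495554e-05,
        1.47599025e+00, -1.18979059e-01]), 'dq': array([-0.00033657, -0.00304067, -0.00308372, -0.00160987, -0.00204037,
        0.0003671 ]), 'effort': array([-2.69810735e-04, -3.94247067e+01, -3.70719695e+01, -1.49261164e-04,
        4.63898657e-03,  2.02312343e-06]), 'tool_pos': array([ 0.13926408, -0.60878527,  0.23031799]), 'tool_rot': array([-3.12015465e+00, -3.52170931e-01,  2.76464403e-05]), 'contact_force': array([ 0.43047953, -0.49381179, -0.63945078]), 'wrist_torque': array([ 0.0588549 ,  0.01849121, -0.01340217]), 'opening': 0.0854725288578043}
```

View pics/top0.png

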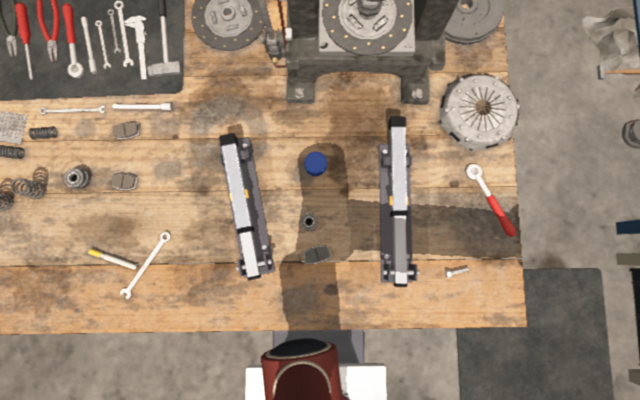

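View pics/scene0.png

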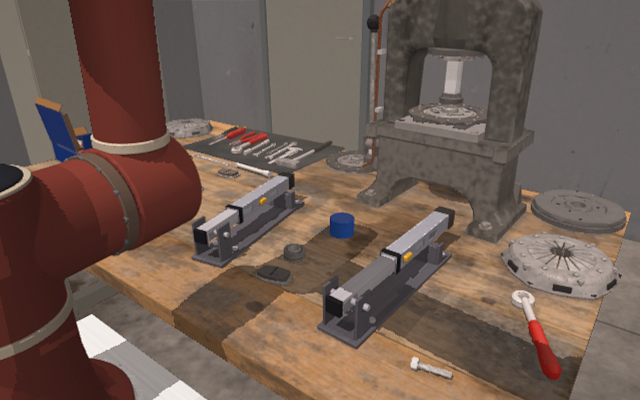

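```bash
python3 - <<'E'
from h import *
c=cv2.imread('pics/top0.png')
a=c[125:285,205:285]; b=c[110:290,365:430]
cv2.imwrite('pics/cA.png',np.hstack([cv2.resize(a,(290,580),interpolation=2),cv2.resize(b,(209,580),interpolation=2)]))
E
```

```text
(no output)
```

View pics/cA.png

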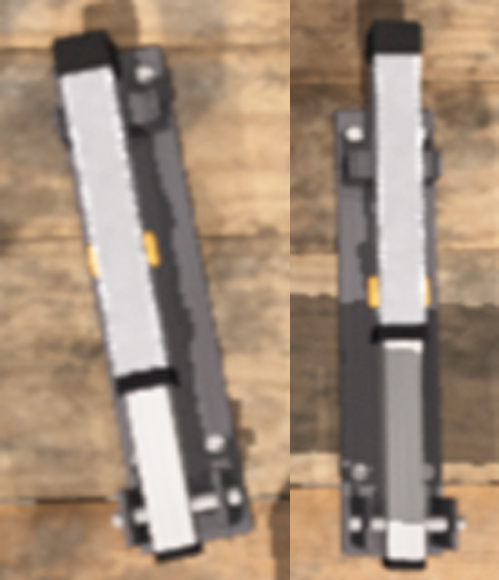

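```bash
python3 - <<'E'
from h import *
print(pix('top0',230.9,196.7,.064),pix('top0',246.4,193.4,.064))
print('foot',pix('top0',205+80/3.625,125+40/3.625,.075),'sleeve',pix('top0',205+145/3.625,125+380/3.625,.077),'rear',pix('top0',205+177/3.625,125+550/3.625,.0725))
print('R foot',pix('top0',365+395/3.22-290/3.22,110+30/3.22,.075),pix('top0',365+110/3.22,110+560/3.22,.0725))
E
```

```text
[0.53417238 0.18245166 0.064     ] [0.54111194 0.14768424 0.064     ]
foot [0.67133028 0.19036995 0.075     ] sleeve [0.4584401 0.1479177 0.077    ] rear [0.35658423 0.12881119 0.0725    ]
R foot [ 0.70417018 -0.19673152  0.075     ] [ 0.33632603 -0.18610006  0.0725    ]
```

```bash
cat >> h.py <<'E'
from scipy.spatial.transform import Rotation as Rn
def plan(p,yaw):
    o=ctrl.get_obs(); R=Rn.from_rotvec(o['tool_rot'])
    c,s=np.cos(yaw),np.sin(yaw)
    G=Rn.from_matrix(np.array([[c,s,0],[s,-c,0],[0,0,-1]]))
    print('t',o['t'],'pos',o['tool_pos'],'shift cm',(R.inv().apply(np.array(p)-o['tool_pos'])*100).round(2),'turn',np.degrees((R.inv()*G).as_rotvec()).round(2),'F',o['contact_force'].round(2),'open',o['opening'])
E
python3 -c "
from h import *
plan([.5375,.165,.22],np.radians(11.1))"
```

```text
t 0.15 pos [ 0.13926408 -0.60878527  0.23031799] shift cm [ 56.07 -66.55   1.15] turn [-0.09 -0.01  1.78] F [ 0.43 -0.49 -0.64] open 0.0854725288578043
```

play_rows([
  [[-1,56.1,-66.5,1.1,0,0,1.8],[-1,56.1,-66.5,1.1,0,0,1.8],[-1,56.1,-66.5,1.1,0,0,1.8],[-1,56.1,-66.5,1.1,0,0,1.8],[-1,56.1,-66.5,1.1,0,0,1.8],[-1,56.1,-66.5,1.1,0,0,1.8],[-1,56.1,-66.5,1.1,0,0,1.8],[-1,56.1,-66.5,1.1,0,0,1.8],[-1,56.1,-66.5,1.1,0,0,1.8],[-1,56.1,-66.5,1.1,0,0,1.8],[-1,56.1,-66.5,1.1,0,0,1.8],[-1,56.1,-66.5,1.1,0,0,1.8],[-1,56.1,-66.5,1.1,0,0,1.8],[-1,56.1,-66.5,1.1,0,0,1.8],[-1,56.1,-66.5,1.1,0,0,1.8],[-1,56.1,-66.5,1.1,0,0,1.8],[-1,56.1,-66.5,1.1,0,0,1.8],[-1,56.1,-66.5,1.1,0,0,1.8]],
])

```text
t: 2.4
tool_pos: [0.5378, 0.1635, 0.2208]
tool_rot: [-3.126, -0.301, -0.001]
contact_force: [-0.1, 0.0, -0.5]
opening: 0.0853
```

```bash
python3 -c "
from h import *
plan([.5375,.165,.22],np.radians(11.1))
snap('wrist','w1')
print(proj('w1',[.5375,.165,.06]))
c=cv2.imread('pics/w1.png');cv2.imwrite('pics/w1b.png',cv2.resize(c[60:360,180:480],(600,600),interpolation=2))"
```

```text
t 2.4 pos [0.53776132 0.1635222  0.22080938] shift cm [ 0.   -0.15  0.08] turn [-0.09 -0.04 -0.11] F [-0.13  0.   -0.5 ] open 0.08534967357971532
[317.65102408 183.79231316]
```

View pics/w1.png

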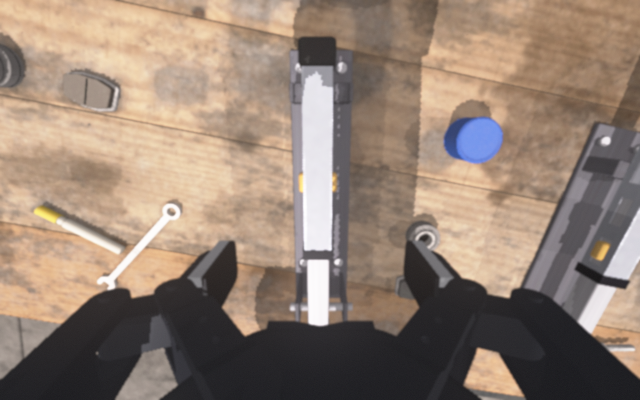

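View pics/w1b.png

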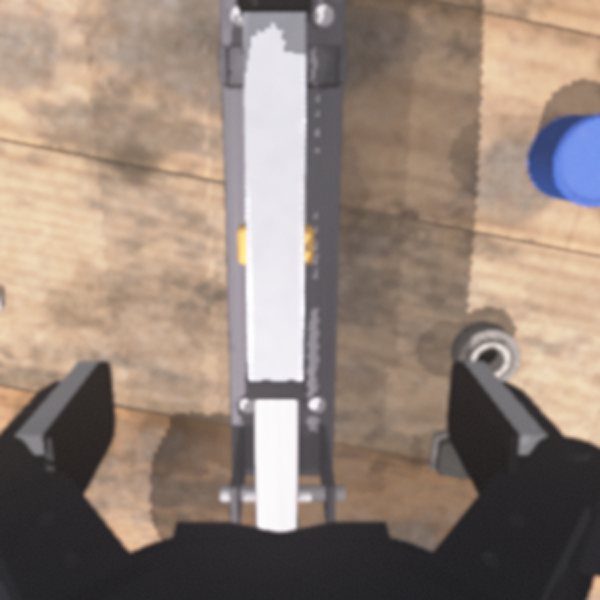

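```bash
python3 -c "
from h import *
f=lambda u,v,z:pix('w1',180+u/2,60+v/2,z)
a=f(275.5,380,.077);b=f(275.5,50,.075);print(a,b,np.degrees(np.arctan2(*(b-a)[1::-1])))
print(f(243,246,.064),f(309,246,.064),(f(243,246,.064)+f(309,246,.064))/2)
print(f(276,600-70,.0725))
"
```

```text
[0.46694764 0.15114247 0.077     ] [0.63620317 0.18372018 0.075     ] 10.89485371211283
[0.53585381 0.18261975 0.064     ] [0.54276038 0.14721737 0.064     ] [0.53930709 0.16491856 0.064     ]
[0.3660465  0.13146694 0.0725    ]
```

```bash
python3 -c "
from h import *
plan([.538,.1648,.038],np.radians(10.9))"
```

```text
t 2.45 pos [0.53777873 0.16360803 0.2207982 ] shift cm [ 0.03 -0.08 18.28] turn [-0.09 -0.04  0.09] F [-0.17 -0.68  0.11] open 0.08530913143148483
```

play_rows([
  [[-1,0,-0.1,5,0,0,0.1],[-1,0,-0.1,9,0,0,0.1],[-1,0,-0.1,12,0,0,0.1],[-1,0,-0.1,15,0,0,0.1],[-1,0,-0.1,17,0,0,0.1],[-1,0,-0.1,18.3,0,0,0.1],[-1,0,-0.1,18.3,0,0,0.1],[-1,0,-0.1,18.3,0,0,0.1],[-1,0,-0.1,18.3,0,0,0.1]],
], newtons=40)

```text
t: 3.58
tool_pos: [0.5387, 0.1651, 0.0391]
tool_rot: [-3.126, -0.298, -0.005]
contact_force: [-0.1, 0.3, 0.3]
opening: 0.0856
```

```bash
python3 -c "
from h import *
plan([.538,.1648,.038],np.radians(10.9))
snap('wrist','w2');snap('scene','s2')
c=cv2.imread('pics/s2.png');d=cv2.imread('pics/w2.png');cv2.imwrite('pics/w2b.png',np.hstack([cv2.resize(c[140:290,180:330],(400,400),interpolation=2),cv2.resize(d[100:300,220:420],(400,400),interpolation=2)]))"
```

```text
t 3.575 pos [0.53867737 0.16511955 0.03914524] shift cm [-0.07  0.02  0.11] turn [-0.08 -0.18  0.  ] F [-0.09  0.34  0.34] open 0.08562752605371948
```

View pics/w2b.png

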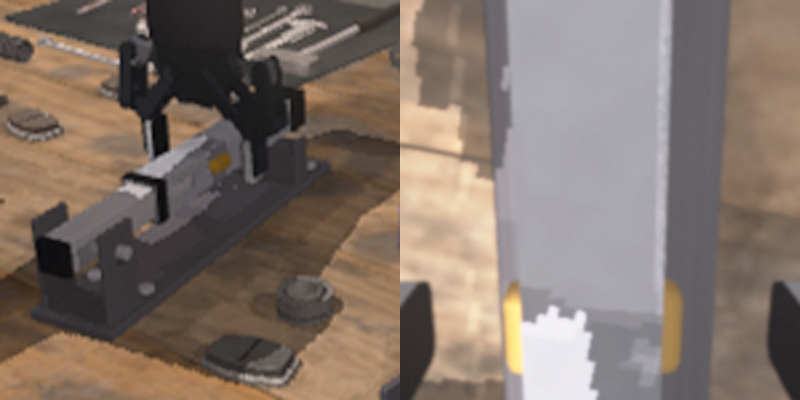

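play_rows([
  [[1,0,0,0.1,0,0,0],[1,0,0,0.1,0,0,0],[1,0,0,0.1,0,0,0],[1,0,0,0.1,0,0,0],[1,0,0,0.1,0,0,0],[1,0,0,0.1,0,0,0],[1,0,0,0.1,0,0,0],[1,0,0,0.1,0,0,0]],
], newtons=40)

```text
t: 4.68
tool_pos: [0.5385, 0.1651, 0.0382]
tool_rot: [-3.126, -0.299, -0.004]
contact_force: [-2.6, -0.6, 5.1]
opening: 0.0298
```

```bash
python3 -c "
from h import *
plan([.538,.1648,.038],np.radians(10.9))
snap('wrist','w3');snap('scene','s3')
c=cv2.imread('pics/s3.png');d=cv2.imread('pics/w3.png');cv2.imwrite('pics/w3b.png',np.hstack([cv2.resize(c[140:290,180:330],(400,400),interpolation=2),cv2.resize(d[100:300,220:420],(400,400),interpolation=2)]))"
```

```text
t 4.675 pos [0.5385189  0.16506173 0.03816632] shift cm [-0.06  0.02  0.02] turn [-0.08 -0.15  0.01] F [-2.56 -0.62  5.11] open 0.029793836050108984
```

View pics/w3b.png

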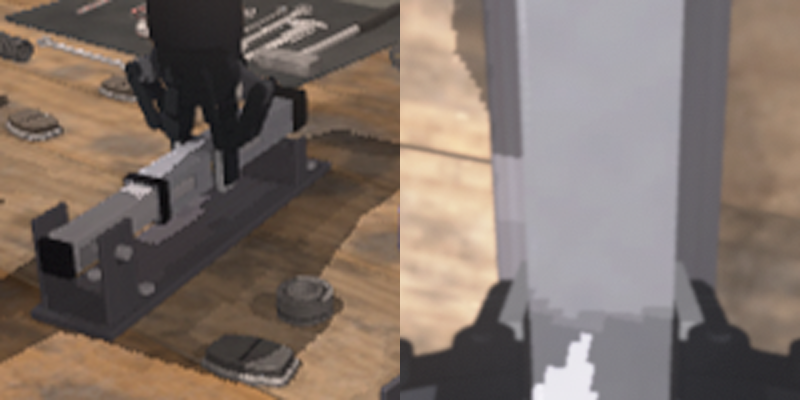

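play_rows([
  [[1,0.4,0,0,0,0,0],[1,0.8,0,0,0,0,0],[1,1.2,0,0,0,0,0],[1,1.7,0,0,0,0,0],[1,2.2,0,0,0,0,0],[1,2.7,0,0,0,0,0],[1,3.2,0,0,0,0,0],[1,3.7,0,0,0,0,0],[1,4.2,0,0,0,0,0],[1,4.7,0,0,0,0,0],[1,5.1,0,0,0,0,0],[1,5.1,0,0,0,0,0],[1,5.1,0,0,0,0,0]],
])

```text
t: 6.4
tool_pos: [0.5889, 0.1748, 0.0382]
tool_rot: [-3.126, -0.298, -0.005]
contact_force: [1.4, 0.5, 0.5]
opening: 0.0298
```

```bash
python3 -c "
from h import *
plan([.5375,.165,.038],np.radians(10.9))
snap('top','t4');snap('scene','s4')
c=cv2.imread('pics/s4.png');d=cv2.imread('pics/t4.png');cv2.imwrite('pics/w4b.png',np.hstack([cv2.resize(c[140:290,180:330],(400,400),interpolation=2),cv2.resize(d[120:280,180:340],(400,400),interpolation=2)]))"
```

```text
t 6.4 pos [0.58892191 0.17479991 0.03821238] shift cm [-5.23 -0.01  0.  ] turn [-0.08 -0.2   0.01] F [1.37 0.55 0.49] open 0.029771372269399285
```

View pics/w4b.png

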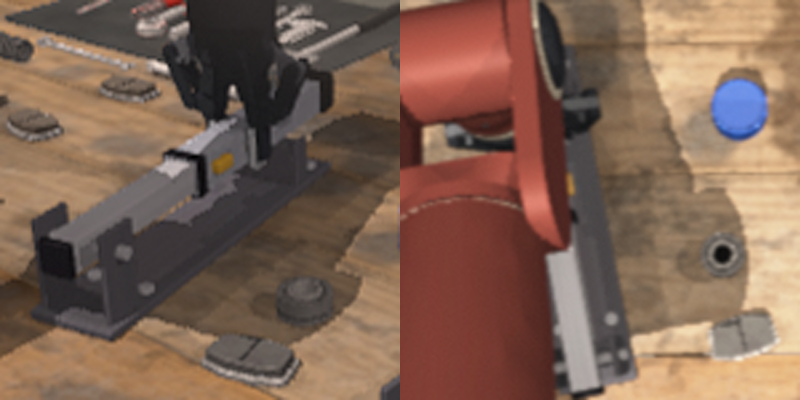

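The tube has moved out and the right button shows through the next slot. Next I open the fingers and lift.

play_rows([
  [[-1,0,0,0,0,0,0],[-1,0,0,0,0,0,0],[-1,0,0,0,0,0,0],[-1,0,0,0,0,0,0],[-1,0,0,0,0,0,0],[-1,0,0,0,0,0,0],[-1,0,0,-3,0,0,0],[-1,0,0,-7,0,0,0],[-1,-3,0,-12,0,0,0],[-1,-5,0,-17,0,0,0],[-1,-5,0,-18,0,0,0],[-1,-5,0,-18,0,0,0],[-1,-5,0,-18,0,0,0]],
])

```text
t: 8.12
tool_pos: [0.5384, 0.1648, 0.2156]
tool_rot: [-3.126, -0.298, 0.001]
contact_force: [-0.5, 0.9, -0.7]
opening: 0.0854
```

```bash
python3 -c "
from h import *
plan([.5375,.165,.038],np.radians(10.9))
snap('wrist','w5');snap('scene','s5')
c=cv2.imread('pics/s5.png');d=cv2.imread('pics/w5.png');cv2.imwrite('pics/w5b.png',np.hstack([cv2.resize(c[140:290,180:330],(400,400),interpolation=2),cv2.resize(d[100:300,220:420],(400,400),interpolation=2)]))"
```

```text
t 8.125 pos [0.53837844 0.16475081 0.21559854] shift cm [-0.07 -0.02 17.76] turn [-0.08  0.03  0.01] F [-0.51  0.86 -0.68] open 0.08542331544010932
```

View pics/w5b.png

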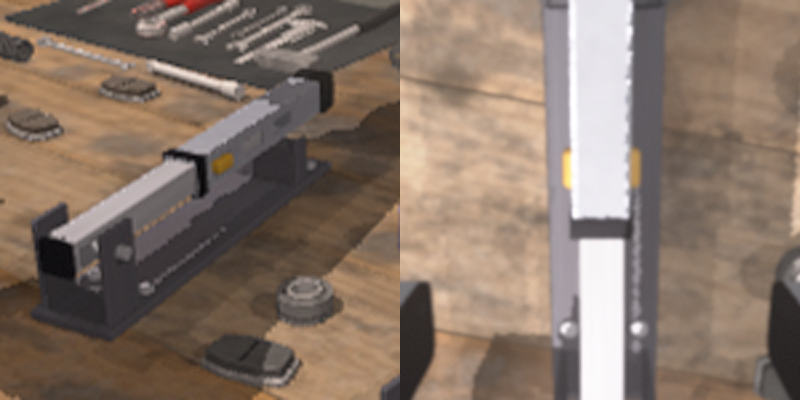

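View pics/s5.png

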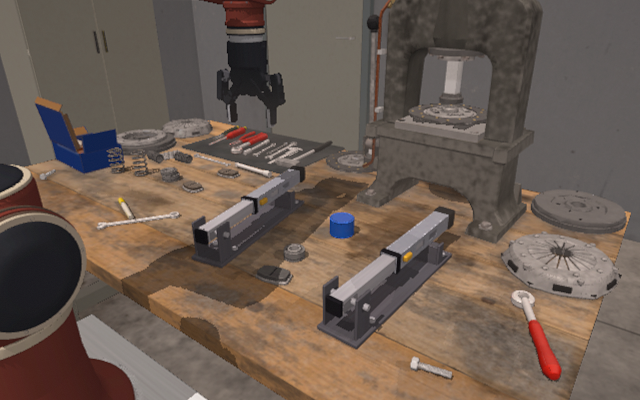

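Both buttons stick out symmetrically in the wrist view (crop at about (568,168) and (635,168)), close to the sleeve as on the long leg. The gripper is clear of everything.

```bash
python3 -c "
from h import *
print(ctrl.finish_job())"
```

```text
the job is handed in; nothing more can be done
None
```

The shorter leg, the left one as seen from the robot, is now set one hole longer, and I handed the job in at about 8 s. I squeezed both its buttons flush (finger opening 29.8 mm), pulled the outer tube 51 mm towards the foot, opened the fingers and lifted clear.

- **Buttons:** the last wrist picture shows both of them out evenly on each side, just ahead of the sleeve, as on the longer leg. The scene picture shows the right one in its slot as well.
- **Longer leg:** I never touched it, and it looks unchanged in the last scene picture.
- **Forces:** the highest reading I saw was about 6 N, taken at the end of each move.

No check failed or disagreed. I judged the final slide from the pictures and the tool's travel; I did not measure it directly.

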